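# Nest a heat sink fins-down and start the fixture

### The arm

A 7-joint arm with a two-finger parallel gripper is mounted at the origin on the work surface. World frame = base frame: x ahead of the robot, y to its left, z up, the work surface at z = 0. Lengths are in m, angles in rad, forces in N, time in s.
With the tool pointing down it reaches from about 0.4 to 0.875 m from the base axis. Payload 19.3 kg.
Tool frame: the origin (TCP) lies midway between the tips of the shut fingers; the grasp point (between the pads) lies hold_point_z behind it (hold_point_z is the distance from the TCP to the grasp point, in m); z points along the fingers, y is the line along which they close (so a half turn about z gives the same grasp; the last joint's range is limited). The gripper opens to 85 mm and grips with 20 to 120 N. Pads are 22 mm wide; open, the fingers measure 114 mm over their backs; the gripper's body (76 mm by 85 mm) begins 54 mm behind the grasp point. The pads swing forward as they close: fully open they stand 13 mm farther back than shut.
Start: joints at [1.195, 0.521, -0.036, 1.599, 0.021, 1.021, -0.113], TCP at [0.188, -0.596, 0.231] pointing down, gripper open.
Joint ranges: [-2.91, 2.91], [-0.3, 2.13], [-1.5, 1.42], [0.17, 2.43], [-1.26, 4.41], [0.16, 1.93], [-2.52, 2.52]. Speed limits (rad/s): [1.89, 1.89, 2.39, 2.39, 3.01, 3.01, 3.01].

### API

Orientations are given as [roll, pitch, yaw] about the fixed x, y, z axes, in that order (R = Rz(yaw) Ry(pitch) Rx(roll)).
In Python, from workcell import get_obs, camera, job_done, hold_point_z gives the robot as it stands. The module is installed in compiled form; this text tells all that it offers.
- The arm moves only by the tool send_rows, never from a script. Its arguments are lists of equal length, an entry for each row: "offset": the shift along the tool's x, y, z scaled (see below), a list of three; "dr": the turn, a rotation vector about the tool's x, y, z scaled (see below), a list of three; "gripper": the closure, from 0 (fully open) to 1 (shut). A call has 1 to 20 rows; each row is the pose to reach, as a shift and turn from the pose commanded when the call began, along the tool's axes at that moment, turning the shorter way round; what a row does not reach only later rows make up. The controller multiplies each number of a shift by 0.3 m and each number of a turn by pi rad. A row lasts 1/10 s, in which the tool goes at most 50 mm and 8.59 degrees, less where a joint would pass 70% of its speed; a pose out of reach is approached as far as the arm can. A call with a number of a shift or a turn outside -1 to 1 is refused whole. A call with a gripper value outside its range is refused whole. The fingers move at their own pace and stop on an object; "grip_force" is the grip in N (left out, the last holds). Time passes only in rows, so rows that repeat a pose let the fingers close. It gives the time, the measured TCP pose, the force, the opening and the grip force at its end, in the units of the state.
- get_obs(): the state, without advancing time (a new reading comes with each control period).
- camera(name): name is "side" or "top"; returns a dict with "image" (420x560x3 uint8, red, green, blue), "fx", "fy", "cx", "cy" (pixels), "camera_from_world" (4x4, takes a point from world to camera coordinates). Camera axes: x right, y down, z forward; pixel columns grow to the right and rows downward; lengths in m; the calibration is good to about 2 mm. A picture is of the moment at which its call begins. There is no depth.
- job_done(): hands the job in; it is judged then, once.
The state is a dict: "time": time; "qpos": joint angles; "qd": joint speeds; "tau": joint torques, N m; "ee_pos": TCP position; "tcp_rot": TCP orientation; "ft_force": force on the tool from outside, world axes, zero at the start; "torque": the same for the moment, N m; "grip_width": opening from 0.0 (shut) to 1.0 (fully open); "grasp_force": force on a finger pad.
Only numpy, scipy, OpenCV 4.12 (cv2) and the standard library are available. Lean on these libraries where they do the work, as an engineer would, in place of code of your own. Each camera call takes 0.05 s, during which the arm holds its last target. There are 200 camera calls.

### The job

The finned heat sink is standing on edge on the bench: lay it in the rectangular pocket of the black fixture with its fins down and its flat face up, flat and fully home on the pocket floor, and let go of it. Only then press the square key and after it the round key, one at a time and each fully down. Never press the long bar key, and leave the capacitor, the transformer and the wrench where they are.

Things in the scene. Friction and masses are not known exactly. Their poses are not given: they have to be found in the camera images.
- heat_sink: Bare aluminium heat sink, 0.3 kg, 120 mm long (y), 80 mm high (z), 28 mm thick (x), standing on a 120 x 28 mm edge, facing any way. Flat face at x = -14 mm (8 mm base plate); from it 11 fins, 4 mm thick, 20 mm deep, every 11.6 mm along y, full height, point to +x, tips at x = +14 mm. Origin: centre of the edge it stands on at the start; x = the way the fins point, z up at the start.
- heat_sink_center (a point): Centre of the heat sink's outline, 40 mm along z from its origin; same axes. Lying home in the pocket, fins down, it is 14 mm above the pocket floor and its x axis points straight down.
- fixture: Fixed black block 200 x 200 mm, its flat deck 30 mm above the bench. Origin: centre of its underside; x points away from the robot, z up. Its one pocket spans x = -7 to 77 mm, y = -62 to 62 mm; nearer the robot (x = -100 to -7 mm) is bare deck. Two steel clamp towers beside the pocket, x = 27 to 63 mm, |y| = 76 to 98 mm, rise to 90 mm above the bench.
- pocket (a point): Centre of the pocket's floor, 20 mm above the bench; axes as the fixture. The pocket is 84 mm (x) by 124 mm (y), 10 mm deep, with a grey floor and 2 mm chamfers at its mouth: 2 mm to spare on every side of the lying heat sink.
- square_key_top (a point): Centre of the top of the square key (34 x 34 mm), 52 mm above the bench when up. The three keys are grey spring keys side by side, each in a black 64 x 72 mm surround (42 mm above the bench), 80 mm apart on a grey console; their order varies. x and y axes along the cap's sides.
- round_key_top (a point): Centre of the top of the round key (36 mm diameter), 52 mm above the bench when up.
- bar_key_top (a point): Centre of the top of the long bar key (18 x 58 mm, long along y), 52 mm above the bench when up. It must not be pressed.
- square_key (a joint): Travel of the square key, m: 0 up, 0.006 fully down (about 5 N); springs back.
- round_key (a joint): Travel of the round key, m: 0 up, 0.006 fully down (about 5 N); springs back.
- bar_key (a joint): Travel of the bar key, m: 0 up, 0.006 fully down.
- capacitor_top (a point): Top of a loose upright aluminium can capacitor, 64 mm diameter, 95 mm tall with its terminals; the point is on its axis at 95 mm.
- transformer_top (a point): Top of a loose transformer, 64 x 56 mm, 68 mm tall; the point is above its middle, 68 mm above its underside.
- wrench: Loose steel wrench, 170 mm long, lying along its x axis at the bench's far left.
- board_rack: Fixed rack of standing green circuit boards, 130 x 240 mm, 118 mm tall, at the far right; origin at the centre of its underside.
Mind the look-alikes: they are no part of the job. There is more than one size of the heat_sink; the job needs the largest.

How it is judged:
By the outcome, as a careful person would: the job done as asked, in the order asked, and still so for the second after the job is handed in, with the robot touching nothing.
It also fails if it takes over 61 s, if anything falls off the work surface, if the arm or the gripper's body presses on something with over 40 N, if the wrist force passes 120 N, or if a joint passes its speed limit or range.

## Working session

There is one attempt and no reset: what is moved stays moved. The work goes in short steps, Python scripts to look and compute and a tool call to move; the robot and the scene stay as the last step left them, time stands still between calls to the robot, and variables do not carry over. Pictures are saved under pics/ and viewed, at most 10 in all, crops included, and the job is handed in when it is done.

Besides the shell and the picture viewer there is one more tool, called as name(argument=value, ...), one argument or row to a line, values as JSON. send_rows: Moves the arm, as the interface text tells. Its arguments: {"type":"object","properties":{"offset":{"type":"array"},"dr":{"type":"array"},"gripper":{"type":"array"},"grip_force":{"type":"number"}},"required":["offset","dr","gripper"]}

```bash
mkdir -p pics; cat > h.py <<'E'
import numpy as np, cv2
from scipy.spatial.transform import Rotation as R
from workcell import get_obs, camera, job_done, hold_point_z
def shot(name,fn):
    c=camera(name); cv2.imwrite(fn,cv2.cvtColor(c['image'],cv2.COLOR_RGB2BGR)); np.save(fn+'.npy',c,allow_pickle=True); return c
def load(fn): return np.load(fn+'.npy',allow_pickle=True).item()
def ray(c,u,v):
    T=np.array(c['camera_from_world']); Rm=T[:3,:3]; o=-Rm.T@T[:3,3]
    d=Rm.T@np.array([(u-c['cx'])/c['fx'],(v-c['cy'])/c['fy'],1]); return o,d/np.linalg.norm(d)
def plane(c,u,v,z):
    o,d=ray(c,u,v); return o+d*(z-o[2])/d[2]
def tri(c1,p1,c2,p2):
    o1,d1=ray(c1,*p1); o2,d2=ray(c2,*p2)
    s=np.linalg.lstsq(np.c_[d1,-d2],o2-o1,rcond=None)[0]
    a,b=o1+d1*s[0],o2+d2*s[1]; return (a+b)/2,np.linalg.norm(a-b)
def proj(c,p):
    q=np.array(c['camera_from_world'])@np.r_[p,1]; return c['fx']*q[0]/q[2]+c['cx'],c['fy']*q[1]/q[2]+c['cy']
E
python3 - <<'E'
from h import *
o=get_obs(); print(o, hold_point_z)
for n in('top','side'):
    c=shot(n,f'pics/{n}0.png'); print(n,c['fx'],c['cx'],c['cy'],np.round(c['camera_from_world'],3).tolist())
E
```

```text
{'time': 0.0, 'qpos': array([ 1.19478671,  0.52201612, -0.03634276,  1.60000585,  0.02119484,
        1.02108939, -0.1127693 ]), 'qd': array([ 2.34566198e-04,  9.11321044e-04, -6.20527509e-05, -1.55351776e-03,
       -5.47684127e-04, -9.06691252e-04,  9.94211179e-04]), 'tau': array([-5.60806238e-04, -9.27126431e+01,  1.98024474e+00, -3.69932985e+01,
        1.79516687e-02,  8.23674607e-03,  6.75264482e-05]), 'ee_pos': array([ 0.18803918, -0.59568897,  0.23072502]), 'tcp_rot': array([-3.14046078e+00,  6.87028972e-05,  3.05840960e-01]), 'ft_force': array([-0.59515872,  0.0069269 , -1.10845983]), 'torque': array([-0.00679133,  0.00176873,  0.05579646]), 'grasp_force': 0.0, 'grip_width': 1.0017301272591066} 0.0187
top 390.3676300009083 282.4869657395632 206.2710900288104 [[-0.007, -1.0, 0.005, -0.016], [-0.981, 0.006, -0.195, 0.594], [0.195, -0.007, -0.981, 0.964], [0.0, 0.0, 0.0, 1.0]]
side 543.7585352083408 274.98275487863117 202.9998853571929 [[-0.993, -0.117, 0.025, 0.581], [-0.084, 0.529, -0.845, 0.125], [0.086, -0.841, -0.535, 1.264], [0.0, 0.0, 0.0, 1.0]]
```

View pics/top0.png

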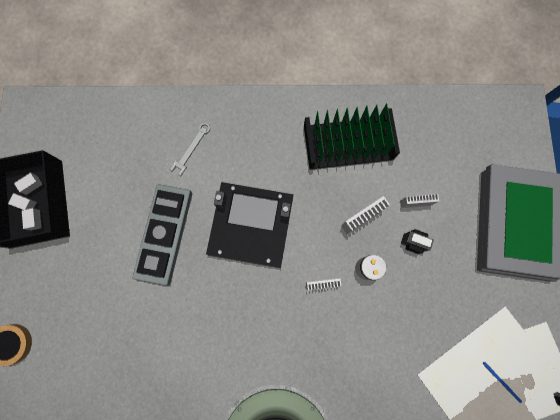

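View pics/side0.png

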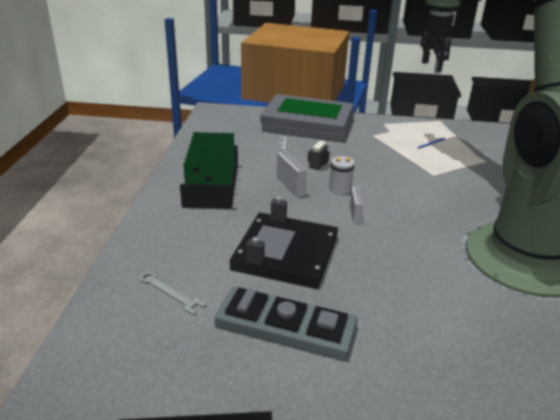

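```bash
python3 - <<'E'
from h import *
a=cv2.imread('pics/top0.png')[170:300,125:445]; b=cv2.imread('pics/side0.png')[135:360,210:370]
cv2.imwrite('pics/c1.png',cv2.resize(a,None,fx=2.5,fy=2.5,interpolation=cv2.INTER_CUBIC))
cv2.imwrite('pics/c2.png',cv2.resize(b,None,fx=2.6,fy=2.6,interpolation=cv2.INTER_CUBIC))
E
```

```text
(no output)
```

View pics/c1.png

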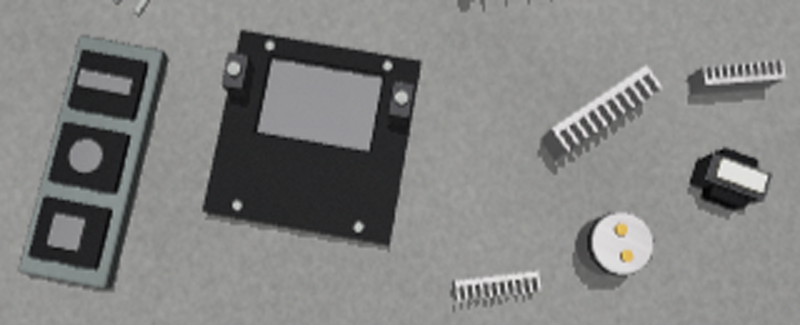

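View pics/c2.png

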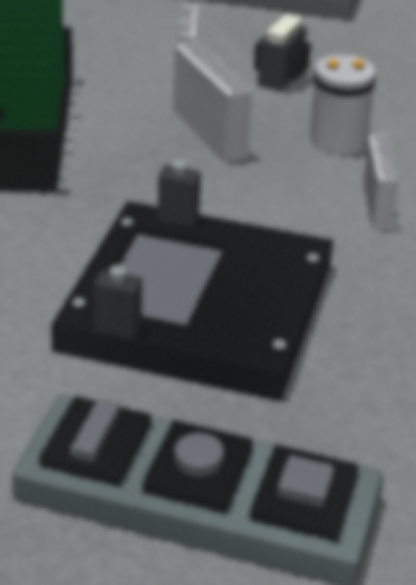

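```bash
cat > m.py <<'E'
from h import *
np.set_printoptions(precision=4,suppress=True)
t=load('pics/top0.png'); s=load('pics/side0.png')
g=cv2.cvtColor(t['image'],cv2.COLOR_RGB2GRAY)
def blob(mask,x0,y0,x1,y1,amin=15):
    m=np.zeros_like(mask); m[y0:y1,x0:x1]=mask[y0:y1,x0:x1]
    return sorted([c for c in cv2.findContours(m,cv2.RETR_EXTERNAL,cv2.CHAIN_APPROX_NONE)[0] if cv2.contourArea(c)>=amin],key=cv2.contourArea,reverse=True)
def wrect(c,cnt,z):
    w=np.array([plane(c,*p,z)[:2] for p in cnt.reshape(-1,2).astype(float)],np.float32)
    return cv2.minAreaRect(w*1000)
E
python3 - <<'E'
from m import *
for th in (170,190,210):
    cs=blob((g>th).astype(np.uint8),340,190,395,240,5)
    if cs: print('sink',th,len(cs),[cv2.contourArea(c) for c in cs],wrect(t,np.vstack(cs),.08))
cs=blob((g>90).astype(np.uint8),222,188,284,232,300)
for c in cs: print('pocket',cv2.contourArea(c),wrect(t,c,.02),cv2.minAreaRect(c))
cs=blob((g<55).astype(np.uint8),200,175,300,275,300)
for c in cs[:1]: print('fixture',cv2.contourArea(c),wrect(t,c,.03),cv2.approxPolyDP(cv2.convexHull(c),4,True).reshape(-1,2).tolist())
for n,b in dict(bar=(155,193,180,211),rnd=(149,221,168,243),sq=(142,253,160,272)).items():
    for c in blob((g>100).astype(np.uint8),*b,40): print(n,cv2.contourArea(c),wrect(t,c,.052),cv2.minAreaRect(c))
# side/top triangulation of sink top corners, rough
for pt,ps in (((346.5,222.5),(306.2,170.8)),((384.5,197),(279.2,152.3))): print(tri(t,pt,s,ps))
print(np.median(g[215:220,250:255]),g[196:234,340:394:2])
E
```

```text
sink 170 1 [153.0] ((571.5134887695312, -238.2545928955078), (29.64373779296875, 119.90210723876953), 33.499977111816406)
sink 190 1 [116.5] ((572.083251953125, -237.93246459960938), (27.513906478881836, 119.5381851196289), 33.04269027709961)
sink 210 1 [54.5] ((573.35986328125, -236.5470733642578), (21.03653907775879, 117.33251190185547), 33.03372573852539)
pocket 1277.5 ((587.5916137695312, 60.45586395263672), (122.62644958496094, 82.1341323852539), 79.68893432617188) ((252.50637817382812, 211.5880584716797), (45.40541458129883, 29.856199264526367), 9.865806579589844)
fixture 5123.5 ((552.618896484375, 67.7459716796875), (201.9539337158203, 198.7260284423828), 79.87985229492188) [[221, 183], [292, 195], [280, 267], [207, 253]]
bar 106.0 ((607.37548828125, 285.70513916015625), (55.662227630615234, 16.36534881591797), 78.90950775146484) ((166.41510009765625, 202.45281982421875), (21.008893966674805, 6.142951011657715), 10.619654655456543)
rnd 115.5 ((529.0528564453125, 300.9204406738281), (31.740673065185547, 31.112754821777344), 2.9282302856445312) ((159.0, 232.0), (12.0, 12.0), 90.0)
sq 139.0 ((450.86859130859375, 317.12835693359375), (32.10050582885742, 32.444374084472656), 78.53227233886719) ((151.0294189453125, 262.3823547363281), (12.369317054748535, 13.339458465576172), 14.03624439239502)
(array([ 0.5364, -0.1816,  0.0836]), np.float64(0.018750557522814033))
(array([ 0.6111, -0.2842,  0.0775]), np.float64(0.0034737656148565448))
149.0 [[148 141 152 ... 147 148 153]
 [147 141 151 ... 150 150 153]
 [147 141 147 ... 149 151 151]
 ...
 [101 100  91 ... 149 145 146]
 [113 101  97 ... 150 148 149]
 [145  98  98 ... 148 151 150]]
```

```bash
cat >> h.py <<'E'
def cur():
    o=get_obs(); return o,o['ee_pos'],R.from_euler('xyz',o['tcp_rot'])
def down(yaw): return R.from_euler('xyz',[180,0,yaw],degrees=True)
def go(p,Rt,base=None):
    o,p0,R0=cur()
    if base: p0,R0=np.array(base[0]),base[1]
    d=R0.inv().apply(np.array(p)-p0)/.3; r=(R0.inv()*Rt).as_rotvec()/np.pi
    print('offset',np.round(d,4).tolist(),'dr',np.round(r,4).tolist(),'rows>=%.1f'%max(np.linalg.norm(d)*6,np.linalg.norm(r)*180/8.59))
def stat():
    o=get_obs(); print('t',round(o['time'],2),'p',o['ee_pos'].round(4),'rpy',np.degrees(o['tcp_rot']).round(2),'q',o['qpos'].round(3),'F',o['ft_force'].round(1),'w',round(o['grip_width'],3),'gf',round(o['grasp_force'],1))
E
python3 - <<'E'
from h import *
go([.38,-.417,.22],down(-20))
E
```

```text
offset [0.7895, -0.3755, 0.0362] dr [-0.0003, 0.0001, 0.2085] rows>=5.2
```

send_rows(
  offset=[
    [0.79, -0.375, 0.036],
    [0.79, -0.375, 0.036],
    [0.79, -0.375, 0.036],
    [0.79, -0.375, 0.036],
    [0.79, -0.375, 0.036],
    [0.79, -0.375, 0.036],
  ],
  dr=[
    [0, 0, 0.208],
    [0, 0, 0.208],
    [0, 0, 0.208],
    [0, 0, 0.208],
    [0, 0, 0.208],
    [0, 0, 0.208],
  ],
  gripper=[0, 0, 0, 0, 0, 0],
)

```text
time: 0.7
ee_pos: [0.3838, -0.4135, 0.2201]
tcp_rot: [-3.14, 0.0, -0.346]
ft_force: [-0.3, -0.4, 0.0]
grip_width: 0.999
grasp_force: 0.0
```

```bash
python3 - <<'E'
from h import *
stat(); go([.5715,-.238,.17],down(-56.8))
E
```

```text
t 0.7 p [ 0.3838 -0.4135  0.2201] rpy [-179.91    0.    -19.83] q [ 0.67   0.439  0.067  1.779 -0.037  0.926 -1.164] F [-0.3 -0.4  0. ] w 0.999 gf 0.0
offset [0.3903, -0.7622, 0.1682] dr [-0.0005, 0.0002, 0.2054] rows>=5.2
```

send_rows(
  offset=[
    [0.39, -0.762, 0.168],
    [0.39, -0.762, 0.168],
    [0.39, -0.762, 0.168],
    [0.39, -0.762, 0.168],
    [0.39, -0.762, 0.168],
    [0.39, -0.762, 0.168],
    [0.39, -0.762, 0.168],
    [0.39, -0.762, 0.168],
  ],
  dr=[
    [0, 0, 0.205],
    [0, 0, 0.205],
    [0, 0, 0.205],
    [0, 0, 0.205],
    [0, 0, 0.205],
    [0, 0, 0.205],
    [0, 0, 0.205],
    [0, 0, 0.205],
  ],
  gripper=[0, 0, 0, 0, 0, 0, 0, 0],
)

```text
time: 1.5
ee_pos: [0.5675, -0.243, 0.1699]
tcp_rot: [3.141, 0.0, -0.991]
ft_force: [0.4, -0.2, 0.5]
grip_width: 1.004
grasp_force: 0.0
```

```bash
python3 - <<'E'
from h import *
stat(); go([.5715,-.238,.05],down(-56.8))
E
```

```text
t 1.5 p [ 0.5675 -0.243   0.1699] rpy [ 1.7994e+02  1.0000e-02 -5.6800e+01] q [ 0.183  0.586  0.185  1.687 -0.132  0.882 -2.14 ] F [ 0.4 -0.2  0.5] w 1.004 gf 0.0
offset [-0.0065, -0.0208, 0.3996] dr [0.0003, 0.0001, -0.0] rows>=2.4
```

send_rows(
  offset=[
    [-0.0065, -0.021, 0.1],
    [-0.0065, -0.021, 0.2],
    [-0.0065, -0.021, 0.3],
    [-0.0065, -0.021, 0.4],
    [-0.0065, -0.021, 0.4],
    [-0.0065, -0.021, 0.4],
    [-0.0065, -0.021, 0.4],
    [-0.0065, -0.021, 0.4],
    [-0.0065, -0.021, 0.4],
    [-0.0065, -0.021, 0.4],
    [-0.0065, -0.021, 0.4],
  ],
  dr=[
    [0, 0, 0],
    [0, 0, 0],
    [0, 0, 0],
    [0, 0, 0],
    [0, 0, 0],
    [0, 0, 0],
    [0, 0, 0],
    [0, 0, 0],
    [0, 0, 0],
    [0, 0, 0],
    [0, 0, 0],
  ],
  gripper=[0, 0, 0, 0, 0, 1, 1, 1, 1, 1, 1],
  grip_force=60,
)

```text
time: 2.6
ee_pos: [0.5728, -0.2375, 0.0514]
tcp_rot: [-3.141, -0.001, -0.992]
ft_force: [-2.8, 0.7, 11.9]
grip_width: 0.32
grasp_force: 58.8
```

```bash
python3 - <<'E'
from h import *
stat()
shot('top','pics/top1.png'); shot('side','pics/side1.png')
stat()
# planar kinematics estimate: h+L1c(q2)+L2c(q2+q4)-L3 = z ; L1 s(q2)+L2 s(q2+q4)= r   (approx, q3~0)
qs=[(.522,1.6,.6247,.2307),(.439,1.779,np.hypot(.3838,.4135),.2201),(.586,1.687,np.hypot(.5675,.243),.1699)]
A=[];b=[]
for q2,q4,r,z in qs:
    A+=[[np.sin(q2),np.sin(q2+q4),0],[np.cos(q2),np.cos(q2+q4),1]]; b+=[r,z]
print(np.linalg.lstsq(np.array(A),np.array(b),rcond=None))
E
```

```text
t 2.6 p [ 0.5728 -0.2375  0.0514] rpy [-1.7995e+02 -6.0000e-02 -5.6820e+01] q [ 0.2    0.75   0.146  1.742 -0.162  0.659 -2.127] F [-2.8  0.7 11.9] w 0.32 gf 58.8
t 2.7 p [ 0.5728 -0.2375  0.0514] rpy [-1.7995e+02 -6.0000e-02 -5.6820e+01] q [ 0.2    0.75   0.146  1.742 -0.162  0.659 -2.127] F [-2.6  0.5 11.6] w 0.313 gf 58.8
(array([ 0.53810685,  0.41894222, -0.01284971]), array([4.14463863e-05]), np.int32(3), array([2.51422021, 1.63501717, 0.07359073]))
```

```bash
python3 - <<'E'
from h import *
go([.5728,-.2375,.2],down(-56.8)); go([.61,.05,.23],down(79.8)); go([.61,.05,.23],down(11))
E
```

```text
offset [0.0005, -0.0003, -0.4954] dr [-0.0003, -0.0004, -0.0001] rows>=3.0
offset [-0.7337, -0.6286, -0.5957] dr [0.0003, -0.0005, -0.759] rows>=15.9
offset [-0.7337, -0.6286, -0.5957] dr [-0.0, -0.0005, -0.3768] rows>=7.9
```

send_rows(
  offset=[
    [0, 0, -0.15],
    [0, 0, -0.3],
    [0, 0, -0.45],
    [-0.734, -0.629, -0.596],
    [-0.734, -0.629, -0.596],
    [-0.734, -0.629, -0.596],
    [-0.734, -0.629, -0.596],
    [-0.734, -0.629, -0.596],
    [-0.734, -0.629, -0.596],
    [-0.734, -0.629, -0.596],
    [-0.734, -0.629, -0.596],
    [-0.734, -0.629, -0.596],
    [-0.734, -0.629, -0.596],
    [-0.734, -0.629, -0.596],
    [-0.734, -0.629, -0.596],
    [-0.734, -0.629, -0.596],
    [-0.734, -0.629, -0.596],
    [-0.734, -0.629, -0.596],
    [-0.734, -0.629, -0.596],
    [-0.734, -0.629, -0.596],
  ],
  dr=[
    [0, 0, 0],
    [0, 0, 0],
    [0, 0, 0],
    [0, 0, -0.759],
    [0, 0, -0.759],
    [0, 0, -0.759],
    [0, 0, -0.759],
    [0, 0, -0.759],
    [0, 0, -0.759],
    [0, 0, -0.759],
    [0, 0, -0.759],
    [0, 0, -0.759],
    [0, 0, -0.759],
    [0, 0, -0.759],
    [0, 0, -0.759],
    [0, 0, -0.759],
    [0, 0, -0.759],
    [0, 0, -0.759],
    [0, 0, -0.759],
    [0, 0, -0.759],
  ],
  gripper=[1, 1, 1, 1, 1, 1, 1, 1, 1, 1, 1, 1, 1, 1, 1, 1, 1, 1, 1, 1],
  grip_force=80,
)

```text
time: 4.7
ee_pos: [0.6097, 0.05, 0.2291]
tcp_rot: [3.142, 0.0, 1.395]
ft_force: [0.2, -1.2, -3.0]
grip_width: 0.31
grasp_force: 79.9
```

```bash
cat >> h.py <<'E'
FY=-10.2; fx=R.from_euler('z',FY,degrees=True).apply([1,0,0]); fy=R.from_euler('z',FY,degrees=True).apply([0,1,0]); Z=np.array([0,0,1.])
PK=np.array([.5874,.061,.020])   # pocket floor centre
def tilt(th): return R.from_rotvec(fy*np.radians(th))*down(FY+90)
def tcp_for_pivot(px,pz,th,L=.0514):  # pivot: fin-tip edge at fixture x px (m from pocket centre is px-.035), height pz
    t=np.radians(th); xs=np.cos(t)*fx-np.sin(t)*Z; zs=np.sin(t)*fx+np.cos(t)*Z
    return PK+fx*(px-.035)+Z*pz-.014*xs+L*zs
E
python3 - <<'E'
from h import *
stat()
p=tcp_for_pivot(.005,.06,50); print(p); go(p,tilt(50))
E
```

```text
t 4.7 p [0.6097 0.05   0.2291] rpy [1.800e+02 1.000e-02 7.993e+01] q [ 0.104  0.528 -0.414  1.624  0.238  1.039 -0.557] F [ 0.2 -1.2 -3. ] w 0.31 gf 79.9
[0.58776972 0.06093348 0.12376391]
offset [0.0233, -0.0783, 0.3511] dr [0.2778, 0.0004, 0.0006] rows>=5.8
```

send_rows(
  offset=[
    [0.023, -0.078, 0.35],
    [0.023, -0.078, 0.35],
    [0.023, -0.078, 0.35],
    [0.023, -0.078, 0.35],
    [0.023, -0.078, 0.35],
    [0.023, -0.078, 0.35],
    [0.023, -0.078, 0.35],
    [0.023, -0.078, 0.35],
    [0.023, -0.078, 0.35],
  ],
  dr=[
    [0.278, 0, 0],
    [0.278, 0, 0],
    [0.278, 0, 0],
    [0.278, 0, 0],
    [0.278, 0, 0],
    [0.278, 0, 0],
    [0.278, 0, 0],
    [0.278, 0, 0],
    [0.278, 0, 0],
  ],
  gripper=[1, 1, 1, 1, 1, 1, 1, 1, 1],
)

```text
time: 5.6
ee_pos: [0.5884, 0.0616, 0.1252]
tcp_rot: [-2.272, 0.001, 1.392]
ft_force: [0.6, -0.4, -1.6]
grip_width: 0.307
grasp_force: 80.3
```

```bash
python3 - <<'E'
from h import *
stat(); o,p,r=cur(); print('tilt',np.degrees(np.arccos(-r.as_matrix()[2,2])))
a=shot('top','pics/top2.png')['image'][160:290,190:310]; b=shot('side','pics/side2.png')['image'][140:300,200:360]
a=cv2.resize(a,None,fx=3.2,fy=3.2,interpolation=cv2.INTER_CUBIC); b=cv2.resize(b,(416,416),interpolation=cv2.INTER_CUBIC)
cv2.imwrite('pics/d1.png',cv2.cvtColor(np.hstack([a,b]),cv2.COLOR_RGB2BGR))
E
```

```text
t 5.6 p [0.5884 0.0616 0.1252] rpy [-1.302e+02  5.000e-02  7.976e+01] q [ 0.077  1.13  -0.399  0.996  0.031  1.873 -0.442] F [ 0.6 -0.4 -1.6] w 0.307 gf 80.3
tilt 49.79697838442157
```

View pics/d1.png

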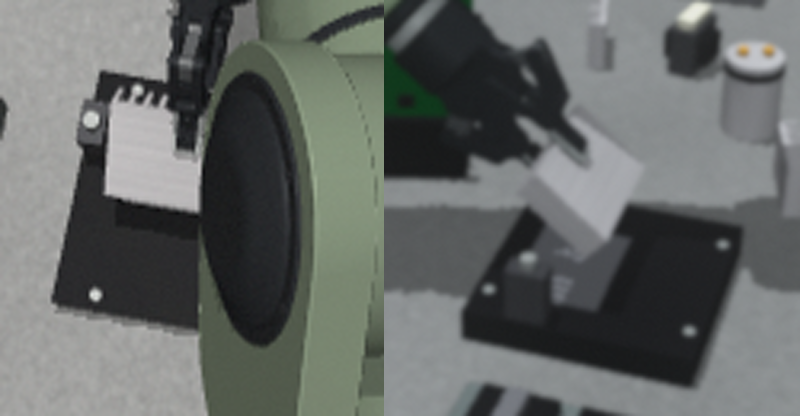

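```bash
python3 - <<'E'
from h import *
np.set_printoptions(precision=1,suppress=True)
o,p,r=cur(); M=r.as_matrix(); xs,zs=M[:,1],-M[:,2]; ys=np.cross(zs,xs)
print('ys',ys)
O=p-.0514*zs
t=load('pics/top2.png'); s=load('pics/side2.png')
for n,(a,b,h) in {'flat +Y bot':(-.014,1,0),'flat +Y top':(-.014,1,.08),'tip +Y bot':(.014,1,0),'tip +Y top':(.014,1,.08),'flat -Y bot':(-.014,-1,0),'flat -Y top':(-.014,-1,.08)}.items():
    q=O+a*xs+b*.06*np.sign(ys[1])*ys+h*zs
    u=np.array(proj(t,q)); v=np.array(proj(s,q)); print(n,'top',u,'crop',(u-[190,160])*3.2,'side',v,'crop',(v-[200,140])*2.6+[384,0])
g=cv2.cvtColor(t['image'],cv2.COLOR_RGB2GRAY)
for v in (196,200,205,210,215,219): print(v,g[v,215:236])
E
```

```text
ys [ 0.2  1.  -0. ]
flat +Y bot top [222.5 219.8] crop [104.1 191.5] side [285.1 231.5] crop [605.2 237.9]
flat +Y top top [224.5 191.4] crop [110.4 100.6] side [257.8 205.7] crop [534.3 170.9]
tip +Y bot top [225.2 214.3] crop [112.6 173.7] side [276.6 238.1] crop [583.2 254.9]
tip +Y top top [227.2 186.4] crop [119.1  84.4] side [249.6 212.7] crop [513.  189.1]
flat -Y bot top [270.1 228. ] crop [256.3 217.7] side [299.6 202.7] crop [642.9 163.1]
flat -Y top top [274.1 199.8] crop [269.  127.5] side [274.6 178.7] crop [578.  100.7]
196 [106 178 202 203 204 201  83  89  69 162 193 191 190 187 187 185 186 186
 186 184 182]
200 [ 90  91  63  67  67  74  91  81  73 191 192 192 191 190 190 190 187 188
 186 186 183]
205 [ 56  32  31  30  41  53  47  31 113 192 193 193 191 192 190 189 187 188
 185 185 186]
210 [ 69  42  30  25  28  28  29  35 153 192 192 191 190 190 190 192 189 190
 189 188 186]
215 [ 43  43  43  44  44  42  41  82 186 187 187 188 189 188 188 187 188 187
 187 186 185]
219 [ 42  43  43  41  41  43  43  91 190 189 190 191 190 191 190 191 190 188
 188 187 186]
```

```bash
python3 - <<'E'
from h import *
go(tcp_for_pivot(.005,.012,48)-.0006*fy,tilt(48));go(tcp_for_pivot(.004,.001,48)-.0006*fy,tilt(48))
E
```

```text
offset [-0.0038, 0.12, 0.1106] dr [-0.01, -0.0, -0.0001] rows>=1.0
offset [-0.0038, 0.1459, 0.1369] dr [-0.01, -0.0, -0.0001] rows>=1.2
```

send_rows(
  offset=[
    [-0.004, 0.06, 0.055],
    [-0.004, 0.12, 0.11],
    [-0.004, 0.12, 0.11],
    [-0.004, 0.13, 0.12],
    [-0.004, 0.138, 0.129],
    [-0.004, 0.146, 0.137],
    [-0.004, 0.146, 0.137],
    [-0.004, 0.146, 0.137],
  ],
  dr=[
    [-0.01, 0, 0],
    [-0.01, 0, 0],
    [-0.01, 0, 0],
    [-0.01, 0, 0],
    [-0.01, 0, 0],
    [-0.01, 0, 0],
    [-0.01, 0, 0],
    [-0.01, 0, 0],
  ],
  gripper=[1, 1, 1, 1, 1, 1, 1, 1],
)

```text
time: 6.5
ee_pos: [0.5848, 0.0607, 0.0647]
tcp_rot: [-2.3, -0.0, 1.393]
ft_force: [2.5, -1.3, 5.6]
grip_width: 0.314
grasp_force: 84.0
```

```bash
python3 - <<'E'
from h import *
stat(); o,p,r=cur(); print('tilt',np.degrees(np.arccos(-r.as_matrix()[2,2])), 'want',tcp_for_pivot(.004,.001,48)-.0006*fy)
E
```

```text
t 6.5 p [0.5848 0.0607 0.0647] rpy [-1.3179e+02 -3.0000e-02  7.9790e+01] q [ 0.079  1.178 -0.393  1.034  0.06   1.765 -0.425] F [ 2.5 -1.3  5.6] w 0.314 gf 84.0
tilt 48.20988647137278 want [0.58515786 0.06079379 0.06579734]
```

```bash
python3 - <<'E'
from h import *
for th,px in ((51,.0035),(54,.002)): go(tcp_for_pivot(px,.0015,th)-.0006*fy,tilt(th),(tcp_for_pivot(.004,.001,48)-.0006*fy,tilt(48)))
E
```

```text
offset [-0.0, 0.0067, -0.0021] dr [0.0167, 0.0, 0.0] rows>=0.3
offset [0.0, 0.0125, -0.0001] dr [0.0333, 0.0, -0.0] rows>=0.7
```

send_rows(
  offset=[
    [0, 0.0067, -0.002],
    [0, 0.0067, -0.002],
    [0, 0.0125, 0],
    [0, 0.0125, 0],
    [0, 0.0125, 0],
  ],
  dr=[
    [0.0167, 0, 0],
    [0.0167, 0, 0],
    [0.0333, 0, 0],
    [0.0333, 0, 0],
    [0.0333, 0, 0],
  ],
  gripper=[1, 1, 1, 1, 1],
)

```text
time: 7.0
ee_pos: [0.5874, 0.0602, 0.0616]
tcp_rot: [-2.196, -0.001, 1.392]
ft_force: [5.1, -1.5, 6.0]
grip_width: 0.308
grasp_force: 86.3
```

```bash
python3 - <<'E'
from h import *
stat(); o,p,r=cur(); print('tilt',np.degrees(np.arccos(-r.as_matrix()[2,2])), 'want',tcp_for_pivot(.002,.0015,54)-.0006*fy)
E
```

```text
t 7.0 p [0.5874 0.0602 0.0616] rpy [-1.2583e+02 -3.0000e-02  7.9770e+01] q [ 0.067  1.257 -0.385  0.921  0.033  1.895 -0.42 ] F [ 5.1 -1.5  6. ] w 0.308 gf 86.3
tilt 54.16807769907252 want [0.58764263 0.06034671 0.0630384 ]
```

send_rows(
  offset=[
    [0, 0, 0],
    [0, 0, 0],
    [0, 0, 0],
    [0, 0, 0],
    [0, 0, 0],
    [0, 0.0485, -0.0665],
    [0, 0.088, -0.121],
    [0, 0.088, -0.121],
    [0, 0.05, -0.18],
    [0, -0.05, -0.25],
    [0, -0.15, -0.32],
    [0, -0.15, -0.32],
    [0, -0.15, -0.32],
  ],
  dr=[
    [0, 0, 0],
    [0, 0, 0],
    [0, 0, 0],
    [0, 0, 0],
    [0, 0, 0],
    [0, 0, 0],
    [0, 0, 0],
    [0, 0, 0],
    [0, 0, 0],
    [-0.04, 0, 0],
    [-0.08, 0, 0],
    [-0.13, 0, 0],
    [-0.13, 0, 0],
  ],
  gripper=[0.64, 0.6, 0.55, 0.5, 0.5, 0.5, 0.5, 0.5, 0.5, 0.5, 0.5, 0.5, 0.5],
)

```text
time: 8.3
ee_pos: [0.6375, 0.0517, 0.1577]
tcp_rot: [-2.613, -0.001, 1.394]
ft_force: [0.0, 0.6, 0.9]
grip_width: 0.501
grasp_force: 0.0
```

```bash
python3 - <<'E'
from h import *
stat()
a=shot('top','pics/top3.png')['image'][160:290,190:310]; b=shot('side','pics/side3.png')['image'][140:300,200:360]
a=cv2.resize(a,None,fx=3.2,fy=3.2,interpolation=cv2.INTER_CUBIC); b=cv2.resize(b,(416,416),interpolation=cv2.INTER_CUBIC)
cv2.imwrite('pics/d2.png',cv2.cvtColor(np.hstack([a,b]),cv2.COLOR_RGB2BGR))
E
```

```text
t 8.3 p [0.6375 0.0517 0.1577] rpy [-1.4973e+02 -8.0000e-02  7.9870e+01] q [-0.003  0.937 -0.208  1.112 -0.006  1.605 -0.346] F [0.  0.6 0.9] w 0.501 gf 0.0
```

View pics/d2.png

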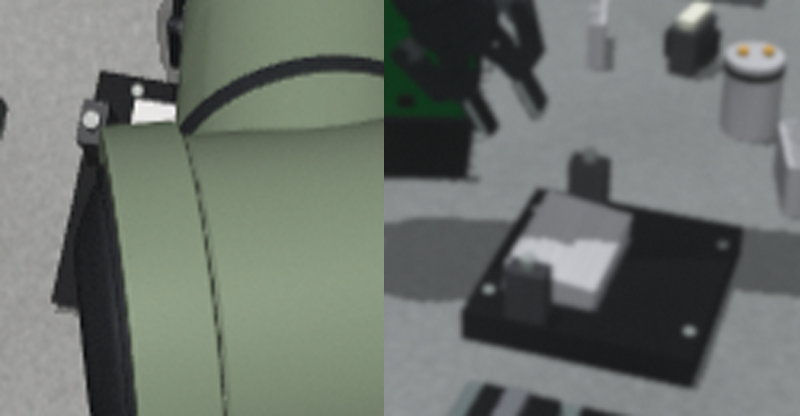

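```bash
python3 - <<'E'
from h import *
s=load('pics/side3.png')
for n,(dx,zf) in {'home':(0,.048),'shift6,far up':(.008,.058)}.items():
  for fxo in (-.04,.04):
    for fyo in (-.06,.06):
      z=.048 if fxo<0 else zf
      v=np.array(proj(s,PK*[1,1,0]+fx*(fxo+dx)+fy*fyo+Z*z)); print(n,fxo,fyo,v.round(1),((v-[200,140])*2.6+[384,0]).round(0))
E
```

```text
home -0.04 -0.06 [295.4 222. ] [632. 213.]
home -0.04 0.06 [281.  251.5] [595. 290.]
home 0.04 -0.06 [263.  215.8] [548. 197.]
home 0.04 0.06 [246.2 244.3] [504. 271.]
shift6,far up -0.04 -0.06 [292.2 221.3] [624. 211.]
shift6,far up -0.04 0.06 [277.5 250.8] [585. 288.]
shift6,far up 0.04 -0.06 [259.9 211.7] [540. 186.]
shift6,far up 0.04 0.06 [242.7 240. ] [495. 260.]
```

```bash
python3 - <<'E'
from h import *
go([.60,-.17,.25],down(79.8))
E
```

```text
offset [-0.7477, -0.1555, -0.2748] dr [-0.1712, -0.0, 0.0001] rows>=4.9
```

send_rows(
  offset=[
    [-0.1, -0.15, -0.27],
    [-0.75, -0.155, -0.275],
    [-0.75, -0.155, -0.275],
    [-0.75, -0.155, -0.275],
    [-0.75, -0.155, -0.275],
    [-0.75, -0.155, -0.275],
    [-0.75, -0.155, -0.275],
  ],
  dr=[
    [-0.04, 0, 0],
    [-0.171, 0, 0],
    [-0.171, 0, 0],
    [-0.171, 0, 0],
    [-0.171, 0, 0],
    [-0.171, 0, 0],
    [-0.171, 0, 0],
  ],
  gripper=[1, 1, 1, 1, 1, 1, 1],
)

```text
time: 9.1
ee_pos: [0.6001, -0.1741, 0.2477]
tcp_rot: [-3.138, 0.0, 1.388]
ft_force: [-0.4, 1.2, 0.6]
grip_width: -0.001
grasp_force: 0.0
```

```bash
python3 - <<'E'
from h import *
stat()
a=shot('top','pics/top4.png')['image'][175:265,200:300]; b=shot('side','pics/side4.png')['image'][195:275,230:310]
a=cv2.resize(a,(440,396),interpolation=cv2.INTER_CUBIC); b=cv2.resize(b,None,fx=4.5,fy=4.95,interpolation=cv2.INTER_CUBIC)
cv2.imwrite('pics/d3.png',cv2.cvtColor(np.hstack([a,b]),cv2.COLOR_RGB2BGR))
E
```

```text
t 9.1 p [ 0.6001 -0.1741  0.2477] rpy [-1.7979e+02  2.0000e-02  7.9520e+01] q [ 0.303  0.511 -0.172  1.573  0.096  1.069 -0.076] F [-0.4  1.2  0.6] w -0.001 gf 0.0
```

View pics/d3.png

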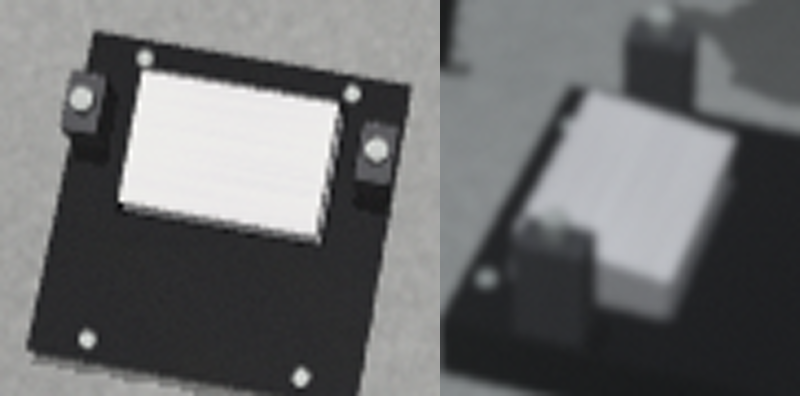

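```bash
cat > fit.py <<'E'
from m import *
def quad(g,th,box,rng=3):
    c=blob((g>th).astype(np.uint8),*box,200)[0]; hull=cv2.convexHull(c)
    q=cv2.approxPolyN(hull,4,-1,True).reshape(-1,2).astype(float)
    pts=c.reshape(-1,2).astype(float); L=[]
    for i in range(4):
        a,b=q[i],q[(i+1)%4]; d=(b-a)/np.linalg.norm(b-a); n=np.array([-d[1],d[0]]); tt=(pts-a)@d
        sel=pts[(abs((pts-a)@n)<2)&(tt>3)&(tt<np.linalg.norm(b-a)-3)]
        v=cv2.fitLine(sel.astype(np.float32),cv2.DIST_HUBER,0,.01,.01).ravel(); L.append(np.cross([v[2],v[3],1],[v[2]+v[0],v[3]+v[1],1]))
    out=[]
    for i in range(4):
        x=np.cross(L[i-1],L[i]); out.append(x[:2]/x[2])
    return np.array(out)
E
python3 - <<'E'
from fit import *
for f in('top4',):
    t=load(f'pics/{f}.png'); g=cv2.cvtColor(t['image'],cv2.COLOR_RGB2GRAY)
    q=quad(g,150,(215,180,290,240))
    for z in (.048,.058):
        w=np.array([plane(t,*p,z)-PK for p in q]); print(z,np.c_[w@fx,w@fy]*1000)
s=load('pics/side4.png')
print(q)
f=lambda x,y:(230+(x-440)/4.5,195+y/4.95)
S={'(-x,-y)':f(737,135),'(-x,+y)':f(668,287),'(+x,-y)':f(588,90)}
w=np.array([plane(t,*p,.048)-PK for p in q]); w=np.c_[w@fx,w@fy]
for k,(a,b) in {'(-x,-y)':(-1,-1),'(-x,+y)':(-1,1),'(+x,-y)':(1,-1)}.items():
    i=np.argmax(w@[a,b]); X,e=tri(t,q[i],s,S[k]); print(k,((X-PK)@fx*1000).round(1),((X-PK)@fy*1000).round(1),(X[2]*1000).round(1),'gap',(e*1000).round(1))
E
```

```text
Traceback (most recent call last):
  File "fit.py", line 4, in quad
    q=cv2.approxPolyN(hull,4,-1,True).reshape(-1,2).astype(float)
      ~~~~~~~~~~~~~~~^^^^^^^^^^^^^^^^
cv2.error: OpenCV(4.12.0) :-1: error: (-5:Bad argument) in function 'approxPolyN'
> Overload resolution failed:
>  - Argument 'epsilon_percentage' must be float, not bool
>  - Argument 'epsilon_percentage' must be float, not bool
```

```bash
sed -i 's/cv2.approxPolyN(hull,4,-1,True)/cv2.approxPolyN(hull,4)/' fit.py; cat > chk.py <<'E'
from fit import *
import sys
def run(n,S):
    t=load(f'pics/top{n}.png'); s=load(f'pics/side{n}.png'); g=cv2.cvtColor(t['image'],cv2.COLOR_RGB2GRAY)
    q=quad(g,150,(215,180,290,240)); print(q)
    for z in (.048,.058):
        w=np.array([plane(t,*p,z)-PK for p in q]); print(z,(np.c_[w@fx,w@fy]*1000).round(1).tolist())
    for k,(a,b) in {'(-x,-y)':(-1,-1),'(-x,+y)':(-1,1),'(+x,-y)':(1,-1)}.items():
        i=np.argmax(np.c_[w@fx,w@fy]@[a,b]); X,e=tri(t,q[i],s,S[k]); print(k,((X-PK)@fx*1000).round(1),((X-PK)@fy*1000).round(1),(X[2]*1000).round(1),'gap',(e*1000).round(1))
E
python3 - <<'E'
from chk import *
f=lambda x,y:(230+(x-440)/4.5,195+y/4.95)
run(4,{'(-x,-y)':f(737,135),'(-x,+y)':f(668,287),'(+x,-y)':f(588,90)})
E
```

```text
[[276.0101 198.5495]
 [271.1762 227.7193]
 [226.8862 220.1198]
 [232.1563 191.1053]]
0.048 [[40.5, -58.2], [-38.6, -59.3], [-38.7, 58.9], [40.5, 60.5]]
0.058 [[38.4, -58.7], [-40.0, -59.8], [-40.0, 57.2], [38.4, 58.8]]
(-x,-y) -40.1 -59.5 47.9 gap 2.9
(-x,+y) -38.6 59.5 43.5 gap 1.2
(+x,-y) 39.4 -58.5 56.3 gap 1.2
```

```bash
python3 - <<'E'
from h import *
s=load('pics/side4.png'); g=cv2.cvtColor(s['image'],cv2.COLOR_RGB2GRAY)
print('top edge columns'); 
for u in (264,268,272,276,280,284,288,292): print(u,g[208:228,u])
print('home line z.048', [np.round(proj(s,PK*[1,1,0]+fx*a-.06*fy+.048*Z),1) for a in(.04,-.04)])
for v in (222,226,230,234,238): print(v,g[v,244:266])
print('home far edge', [np.round(proj(s,PK*[1,1,0]+fx*.04+a*fy+.048*Z),1) for a in(-.06,.06)])
for u in (268,272,276): print(u,g[236:264,u])
E
```

```text
top edge columns
264 [135 133 132 131 132 148 170 182 185 186 186 186 186 185 184 184 184 184
 185 185]
268 [133 133 135 134 129 126 144 169 184 187 187 187 187 187 187 187 187 187
 186 186]
272 [ 55  54  52  52  51  56  80 127 166 184 188 188 188 188 188 188 188 188
 188 189]
276 [ 48  48  48  49  48  48  50  68 111 155 181 188 188 187 187 186 185 186
 185 185]
280 [ 48  48  48  48  48  48  48  49  63  99 144 173 183 185 185 185 186 186
 185 185]
284 [ 46  45  45  46  45  46  46  45  46  55  90 137 171 183 186 186 186 186
 187 188]
288 [128 129 130 129 128 129 131 131 123  97  68  75 123 164 183 187 188 187
 187 186]
292 [133 133 134 135 134 136 137 137 136 121  92  62  69 114 156 177 181 179
 173 163]
home line z.048 [array([263. , 215.8]), array([295.4, 222. ])]
222 [138 137 137 136 137 135 131 115  88  60  44  46  70 114 154 175 181 184
 185 185 184 184]
226 [137 137 135 132 124 105  76  51  41  49  81 127 161 178 182 185 185 185
 185 184 185 185]
230 [139 135 121  94  63  45  42  62 104 146 171 180 184 185 186 185 184 184
 186 186 187 186]
234 [109  79  53  41  48  79 122 157 177 184 186 187 187 187 186 187 187 188
 188 187 186 186]
238 [ 43  41  53  80 108 130 143 151 158 162 160 159 158 162 169 180 186 188
 188 188 190 192]
home far edge [array([263. , 215.8]), array([246.2, 244.3])]
268 [190 189 189 189 189 190 191 191 191 192 189 179 156 131 118 116 115 114
 113 108  92  66  44  35  34  34  33  32]
272 [187 188 188 189 190 190 189 189 190 189 189 188 179 160 134 120 115 115
 114 113 106  86  60  40  34  33  32  33]
276 [186 187 187 187 188 188 188 188 188 188 188 187 186 181 163 138 121 115
 115 114 112 105  86  59  39  33  33  33]
```

```bash
python3 - <<'E'
from h import *
p=PK+fx*.026-fy*.012
for z in (.2,.07,.047): p[2]=z; go(p,down(79.8))
E
```

```text
offset [0.7098, -0.0926, 0.1579] dr [-0.0013, -0.0004, -0.0] rows>=4.4
offset [0.7093, -0.0908, 0.5912] dr [-0.0013, -0.0004, -0.0] rows>=5.6
offset [0.7092, -0.0905, 0.6679] dr [-0.0013, -0.0004, -0.0] rows>=5.9
```

send_rows(
  offset=[
    [0.709, -0.092, 0.158],
    [0.709, -0.092, 0.158],
    [0.709, -0.092, 0.158],
    [0.709, -0.092, 0.158],
    [0.709, -0.092, 0.3],
    [0.709, -0.091, 0.45],
    [0.709, -0.091, 0.59],
    [0.709, -0.091, 0.59],
    [0.709, -0.091, 0.61],
    [0.709, -0.091, 0.625],
    [0.709, -0.091, 0.64],
    [0.709, -0.091, 0.65],
    [0.709, -0.091, 0.66],
    [0.709, -0.091, 0.665],
  ],
  dr=[
    [-0.001, 0, 0],
    [-0.001, 0, 0],
    [-0.001, 0, 0],
    [-0.001, 0, 0],
    [-0.001, 0, 0],
    [-0.001, 0, 0],
    [-0.001, 0, 0],
    [-0.001, 0, 0],
    [-0.001, 0, 0],
    [-0.001, 0, 0],
    [-0.001, 0, 0],
    [-0.001, 0, 0],
    [-0.001, 0, 0],
    [-0.001, 0, 0],
  ],
  gripper=[1, 1, 1, 1, 1, 1, 1, 1, 1, 1, 1, 1, 1, 1],
)

```text
time: 10.6
ee_pos: [0.613, 0.0434, 0.0548]
tcp_rot: [3.134, -0.001, 1.392]
ft_force: [-31.1, -4.4, 105.9]
grip_width: 0.002
grasp_force: 54.1
```

```bash
python3 - <<'E'
from h import *
stat(); o,p,r=cur(); print((p-PK)@fx,(p-PK)@fy)
E
```

```text
t 10.6 p [0.613  0.0434 0.0548] rpy [ 1.7956e+02 -5.0000e-02  7.9740e+01] q [-0.051  0.73  -0.172  1.75   0.188  0.669 -0.506] F [-31.1  -4.4 105.9] w 0.002 gf 54.1
0.02831025079899739 -0.012775743750679752
```

```bash
python3 - <<'E'
from h import *
for x,z in ((.026,.09),(.078,.09),(.078,.036),(.058,.036)):
    p=PK+fx*x; p[2]=z; go(p,down(79.8))
E
```

```text
offset [0.0427, -0.0068, -0.1172] dr [0.0024, -0.0003, -0.0003] rows>=0.7
offset [0.0428, 0.1665, -0.1159] dr [0.0024, -0.0003, -0.0003] rows>=1.2
offset [0.0427, 0.1651, 0.0641] dr [0.0024, -0.0003, -0.0003] rows>=1.1
offset [0.0426, 0.0984, 0.0636] dr [0.0024, -0.0003, -0.0003] rows>=0.7
```

send_rows(
  offset=[
    [0, 0, -0.07],
    [0.02, 0.0, -0.14],
    [0.04, 0.1, -0.14],
    [0.04, 0.173, -0.14],
    [0.04, 0.173, -0.14],
    [0.04, 0.173, -0.05],
    [0.04, 0.173, 0.04],
    [0.04, 0.173, 0.04],
    [0.04, 0.15, 0.04],
    [0.04, 0.13, 0.04],
    [0.04, 0.12, 0.04],
    [0.04, 0.113, 0.04],
    [0.04, 0.107, 0.04],
    [0.04, 0.107, 0.04],
  ],
  dr=[
    [0, 0, 0],
    [0, 0, 0],
    [0, 0, 0],
    [0, 0, 0],
    [0, 0, 0],
    [0, 0, 0],
    [0, 0, 0],
    [0, 0, 0],
    [0, 0, 0],
    [0, 0, 0],
    [0, 0, 0],
    [0, 0, 0],
    [0, 0, 0],
    [0, 0, 0],
  ],
  gripper=[1, 1, 1, 1, 1, 1, 1, 1, 1, 1, 1, 1, 1, 1],
)

```text
time: 12.0
ee_pos: [0.6445, 0.0496, 0.0373]
tcp_rot: [3.139, -0.0, 1.393]
ft_force: [-0.2, 0.1, 0.9]
grip_width: -0.002
grasp_force: 0.0
```

```bash
python3 - <<'E'
from h import *
stat(); o,p,r=cur(); print((p-PK)@fx,(p-PK)@fy)
E
```

```text
t 12.0 p [0.6445 0.0496 0.0373] rpy [179.86  -0.    79.8 ] q [-0.059  0.796 -0.168  1.659  0.188  0.7   -0.5  ] F [-0.2  0.1  0.9] w -0.002 gf 0.0
0.05819326112249491 -0.0011354535202900548
```

send_rows(
  offset=[
    [0, -0.005, 0],
    [0, -0.01, 0],
    [0, -0.0135, 0],
    [0, -0.017, 0],
    [0, -0.02, 0],
    [0, -0.02, 0],
  ],
  dr=[
    [0, 0, 0],
    [0, 0, 0],
    [0, 0, 0],
    [0, 0, 0],
    [0, 0, 0],
    [0, 0, 0],
  ],
  gripper=[1, 1, 1, 1, 1, 1],
)

```text
time: 12.6
ee_pos: [0.6393, 0.0505, 0.0373]
tcp_rot: [3.138, -0.0, 1.393]
ft_force: [4.5, -1.2, -1.0]
grip_width: -0.006
grasp_force: 2.1
```

```bash
python3 - <<'E'
from h import *
stat(); o,p,r=cur(); print((p-PK)@fx,(p-PK)@fy)
s=shot('side','pics/side5.png'); g=cv2.cvtColor(s['image'],cv2.COLOR_RGB2GRAY)
for u in (268,280,288,292): print(u,g[210:226,u])
for v in (226,230): print(v,g[v,246:266])
E
```

```text
t 12.6 p [0.6393 0.0505 0.0373] rpy [ 1.7978e+02 -2.0000e-02  7.9790e+01] q [-0.062  0.789 -0.168  1.675  0.189  0.689 -0.505] F [ 4.5 -1.2 -1. ] w -0.006 gf 2.1
0.0529680014583877 -0.0011329350711206982
268 [ 33  33  33  35  35  43  73 112 131 128 125 123 123 124 123 123]
280 [ 45  46  46  46  46  46  46  48  61  86 109 121 123 122 123 123]
288 [136 135 134 136 137 137 128 100  64  43  59  92 116 124 124 124]
292 [141 141 142 142 143 144 142 128  97  60  48  70  99 117 123 123]
226 [ 78  89  79  71  81  85  68  46  34  34  40  61  87 107 117 122 122 121
 122 122]
230 [ 88  92  82  78  87  87  70  48  49  70  95 112 120 121 123 122 122 122
 122 122]
```

send_rows(
  offset=[
    [0, 0.04, 0],
    [0, 0.08, 0],
    [0, 0.08, -0.1],
    [0, 0.08, -0.2],
    [0, -0.05, -0.2],
    [0, -0.1, -0.2],
    [0, -0.1, -0.1],
    [0, -0.1, -0.1],
  ],
  dr=[
    [0, 0, 0],
    [0, 0, 0],
    [0, 0, 0],
    [0, 0, 0],
    [0, 0, 0],
    [0, 0, 0],
    [0, 0, 0],
    [0, 0, 0],
  ],
  gripper=[1, 1, 1, 1, 1, 1, 1, 1],
)

```text
time: 13.45
ee_pos: [0.6069, 0.0559, 0.0646]
tcp_rot: [-3.139, 0.001, 1.393]
ft_force: [-0.6, -0.0, -0.7]
grip_width: 0.001
grasp_force: 0.0
```

```bash
python3 - <<'E'
from h import *
stat(); o,p,r=cur(); print((p-PK)@fx,(p-PK)@fy)
E
```

```text
t 13.45 p [0.6069 0.0559 0.0646] rpy [-1.7988e+02  8.0000e-02  7.9830e+01] q [-0.069  0.714 -0.177  1.752  0.182  0.694 -0.522] F [-0.6 -0.  -0.7] w 0.001 gf 0.0
0.020100581752341237 -0.0015780098395483774
```

send_rows(
  offset=[
    [0, 0, 0.04],
    [0, 0, 0.05],
    [0, 0, 0.055],
    [0, 0, 0.06],
    [0, 0, 0.063],
    [0, 0, 0.063],
  ],
  dr=[
    [0, 0, 0],
    [0, 0, 0],
    [0, 0, 0],
    [0, 0, 0],
    [0, 0, 0],
    [0, 0, 0],
  ],
  gripper=[1, 1, 1, 1, 1, 1],
)

```text
time: 14.05
ee_pos: [0.6092, 0.0559, 0.0482]
tcp_rot: [3.139, -0.0, 1.393]
ft_force: [0.0, -0.9, -0.8]
grip_width: -0.0
grasp_force: 0.0
```

send_rows(
  offset=[
    [0, 0, 0.004],
    [0, 0, 0.007],
    [0, 0, 0.007],
  ],
  dr=[
    [0, 0, 0],
    [0, 0, 0],
    [0, 0, 0],
  ],
  gripper=[1, 1, 1],
)

```text
time: 14.35
ee_pos: [0.6094, 0.0559, 0.048]
tcp_rot: [3.138, 0.0, 1.393]
ft_force: [-11.6, -1.4, 32.9]
grip_width: 0.002
grasp_force: 16.9
```

```bash
python3 - <<'E'
from m import *
gs=cv2.cvtColor(s['image'],cv2.COLOR_RGB2GRAY)
for n,b,pt in (('sq',(312,308,344,332),(151.03,262.38)),('rnd',(272,295,305,325),(159,232))):
    for c in blob((gs>95).astype(np.uint8),*b,40)[:1]:
        r=cv2.minAreaRect(c); X,e=tri(t,pt,s,r[0]); print(n,r,X,e, plane(t,*pt,.052))
go([.5897,.0581,.13],down(79.8)); go([.451,.317,.12],down(79.8)); stat()
E
```

```text
sq ((327.2059326171875, 318.17645263671875), (16.97749137878418, 11.884244918823242), 14.03624439239502) [0.4513 0.3178 0.0495] 0.0006867157904446355 [0.4509 0.317  0.052 ]
rnd ((286.0, 307.5), (16.0, 11.0), 0.0) [0.5297 0.3014 0.0502] 0.0010072281986548677 [0.529  0.3009 0.052 ]
offset [-0.0046, -0.0651, -0.2736] dr [0.001, 0.0, -0.0001] rows>=1.7
offset [0.7628, -0.6732, -0.2423] dr [0.001, 0.0, -0.0001] rows>=6.3
t 14.35 p [0.6094 0.0559 0.048 ] rpy [179.81   0.    79.79] q [-0.073  0.739 -0.171  1.755  0.19   0.66  -0.528] F [-11.6  -1.4  32.9] w 0.002 gf 16.9
```

send_rows(
  offset=[
    [0, 0, -0.13],
    [0, 0, -0.26],
    [0.1, -0.1, -0.3],
    [0.763, -0.673, -0.26],
    [0.763, -0.673, -0.26],
    [0.763, -0.673, -0.26],
    [0.763, -0.673, -0.26],
    [0.763, -0.673, -0.26],
    [0.763, -0.673, -0.26],
    [0.763, -0.673, -0.26],
    [0.763, -0.673, -0.26],
    [0.763, -0.673, -0.26],
  ],
  dr=[
    [0, 0, 0],
    [0, 0, 0],
    [0, 0, 0],
    [0, 0, 0],
    [0, 0, 0],
    [0, 0, 0],
    [0, 0, 0],
    [0, 0, 0],
    [0, 0, 0],
    [0, 0, 0],
    [0, 0, 0],
    [0, 0, 0],
  ],
  gripper=[1, 1, 1, 1, 1, 1, 1, 1, 1, 1, 1, 1],
)

```text
time: 15.55
ee_pos: [0.4517, 0.3156, 0.1236]
tcp_rot: [3.139, 0.0, 1.391]
ft_force: [0.3, 0.3, -0.1]
grip_width: 0.001
grasp_force: 0.0
```

```bash
python3 - <<'E'
from h import *
stat(); go([.451,.317,.06],down(79.8)); go([.451,.317,.045],down(79.8))
t=shot('top','pics/top6.png'); a=t['image'][175:265,200:300]; s=shot('side','pics/side6.png'); b=s['image'][195:275,230:310]
a=cv2.resize(a,(440,396),interpolation=cv2.INTER_CUBIC); b=cv2.resize(b,None,fx=4.5,fy=4.95,interpolation=cv2.INTER_CUBIC)
cv2.imwrite('pics/d4.png',cv2.cvtColor(np.hstack([a,b]),cv2.COLOR_RGB2BGR))
E
```

```text
t 15.55 p [0.4517 0.3156 0.1236] rpy [1.7985e+02 2.0000e-02 7.9680e+01] q [-0.569  0.552 -0.205  1.884  0.166  0.72  -1.05 ] F [ 0.3  0.3 -0.1] w 0.001 gf 0.0
offset [0.0042, -0.0036, 0.212] dr [0.0008, 0.0001, -0.0007] rows>=1.3
offset [0.0042, -0.0038, 0.262] dr [0.0008, 0.0001, -0.0007] rows>=1.6
```

View pics/d4.png

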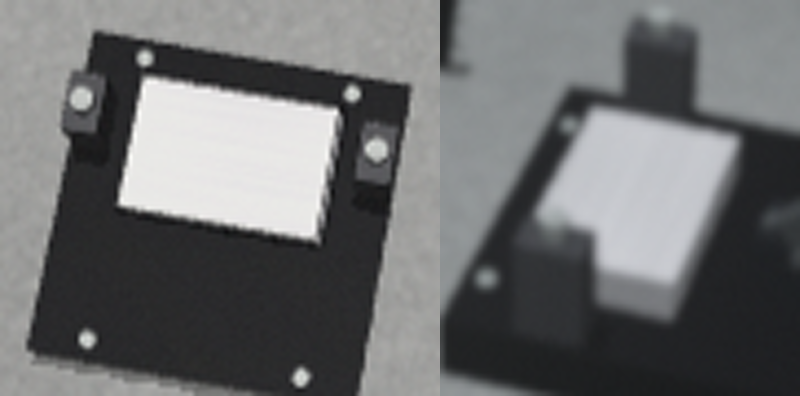

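```bash
python3 - <<'E'
from chk import *
f=lambda x,y:(230+(x-440)/4.5,195+y/4.95)
run(6,{'(-x,-y)':f(740,137),'(-x,+y)':f(672,285),'(+x,-y)':f(588,104)})
s=load('pics/side6.png'); g=cv2.cvtColor(s['image'],cv2.COLOR_RGB2GRAY).astype(float)
def edge(v): 
    h=(v.min()+v.max())/2; i=np.argmax((v[:-1]<h)&(v[1:]>=h)); return i+(h-v[i])/(v[i+1]-v[i])
print('-y edge minus home', [round(212+edge(g[212:228,u])-(215.8+(u-263)*.1914),2) for u in (272,276,280,284,288,292)])
print('+y edge', [round(240+edge(-g[240:256,u])-(244.3+(u-246.2)*.2069),2) for u in (266,270,274,277)])
print('far edge', [round(248+edge(g[v,248:268])-(263-(v-215.8)*.589),2) for v in (222,226,230)])
E
```

```text
[[275.8796 199.8089]
 [270.9303 228.5547]
 [226.6156 220.7707]
 [232.6887 192.651 ]]
0.048 [[37.1, -58.5], [-40.9, -59.0], [-40.5, 59.2], [36.6, 58.3]]
0.058 [[35.0, -59.0], [-42.3, -59.5], [-41.8, 57.6], [34.5, 56.6]]
(-x,-y) -42.0 -59.2 47.3 gap 2.4
(-x,+y) -40.7 59.6 45.1 gap 1.1
(+x,-y) 38.4 -58.3 48.3 gap 2.7
-y edge minus home [np.float64(-0.08), np.float64(-0.1), np.float64(-0.15), np.float64(-0.08), np.float64(0.03), np.float64(0.14)]
+y edge [np.float64(0.6), np.float64(0.54), np.float64(0.41), np.float64(0.51)]
far edge [np.float64(0.22), np.float64(0.49), np.float64(0.48)]
```

send_rows(
  offset=[
    [0.004, -0.004, 0.12],
    [0.004, -0.004, 0.21],
    [0.004, -0.004, 0.235],
    [0.004, -0.004, 0.25],
    [0.004, -0.004, 0.258],
    [0.004, -0.004, 0.263],
    [0.004, -0.004, 0.263],
    [0.004, -0.004, 0.263],
  ],
  dr=[
    [0, 0, 0],
    [0, 0, 0],
    [0, 0, 0],
    [0, 0, 0],
    [0, 0, 0],
    [0, 0, 0],
    [0, 0, 0],
    [0, 0, 0],
  ],
  gripper=[1, 1, 1, 1, 1, 1, 1, 1],
)

```text
time: 16.45
ee_pos: [0.4505, 0.3183, 0.046]
tcp_rot: [3.138, -0.001, 1.392]
ft_force: [-4.2, -3.8, 12.1]
grip_width: -0.0
grasp_force: 5.6
```

send_rows(
  offset=[
    [0, 0, -0.08],
    [0, 0, -0.16],
    [0, 0, -0.16],
    [-0.006, 0.13, -0.16],
    [-0.006, 0.266, -0.16],
    [-0.006, 0.266, -0.16],
    [-0.006, 0.266, -0.16],
    [-0.006, 0.266, -0.08],
    [-0.006, 0.266, -0.05],
    [-0.006, 0.266, -0.03],
    [-0.006, 0.266, -0.015],
    [-0.006, 0.266, -0.005],
    [-0.006, 0.266, 0],
    [-0.006, 0.266, 0],
    [-0.006, 0.266, 0],
  ],
  dr=[
    [0, 0, 0],
    [0, 0, 0],
    [0, 0, 0],
    [0, 0, 0],
    [0, 0, 0],
    [0, 0, 0],
    [0, 0, 0],
    [0, 0, 0],
    [0, 0, 0],
    [0, 0, 0],
    [0, 0, 0],
    [0, 0, 0],
    [0, 0, 0],
    [0, 0, 0],
    [0, 0, 0],
  ],
  gripper=[1, 1, 1, 1, 1, 1, 1, 1, 1, 1, 1, 1, 1, 1, 1],
)

```text
time: 17.95
ee_pos: [0.5279, 0.3029, 0.0459]
tcp_rot: [3.139, -0.0, 1.393]
ft_force: [-8.1, -1.9, 16.5]
grip_width: 0.003
grasp_force: 8.2
```

Round key bottomed out (z = 0.046, 16 N). Lift clear.

send_rows(
  offset=[
    [0, 0, -0.08],
    [0, 0, -0.2],
    [0, 0, -0.35],
    [0, 0, -0.45],
    [0, 0, -0.45],
    [0, 0, -0.45],
    [0, 0, -0.45],
  ],
  dr=[
    [0, 0, 0],
    [0, 0, 0],
    [0, 0, 0],
    [0, 0, 0],
    [0, 0, 0],
    [0, 0, 0],
    [0, 0, 0],
  ],
  gripper=[1, 1, 1, 1, 1, 1, 1],
)

```text
time: 18.65
ee_pos: [0.5275, 0.3022, 0.1789]
tcp_rot: [3.14, 0.001, 1.393]
ft_force: [-0.3, -0.3, 0.0]
grip_width: 0.002
grasp_force: 0.0
```

```bash
python3 - <<'E'
from h import *
stat(); shot('side','pics/side7.png')
a=cv2.imread('pics/side7.png').astype(int); b=cv2.imread('pics/side6.png').astype(int)
print('sink area diff',abs(a-b)[200:260,240:300].mean())
print(job_done())
E
```

```text
t 18.65 p [0.5275 0.3022 0.1789] rpy [1.7992e+02 5.0000e-02 7.9800e+01] q [-0.468  0.558 -0.218  1.69   0.148  0.909 -0.923] F [-0.3 -0.3  0. ] w 0.002 gf 0.0
sink area diff 37.86768518518519
the job is handed in; nothing more can be done
None
```

I handed the job in at about 18.7 s: the heat sink measured flat and home in the pocket, fins down and released, then the square key and after it the round key were each pressed to the bottom; the bar key and loose parts were never approached, one press on the half-seated sink reached 106 N at the wrist (limit 120), and my last picture comparison of the sink was inconclusive (arm or its shadow probably in view).

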